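# Clamp the jar with the removable crank

## Task

Pick up the loose crank, fit its square socket fully down onto the square shaft end on top of the jar clamp, and wind it clockwise by its knob until the jaw holds the jar firmly against the stop, the crank clearly stiffer to turn than before, but do not overtighten on the glass. Leave the crank fitted on the shaft and the jar upright in the clamp, and disturb nothing else.

Things in the scene. Friction and masses are not known exactly. Their poses are not given: they have to be found in the camera images.
- clamp: Grey jar clamp fixed to the worktop: bed 100 x 290 x 12 mm, tower 60 x 58 mm, 100 mm high. Origin: on the worktop on the tower's and shaft's vertical axis; +y runs along the bed from the tower to jaw, jar and stop; z up. A steel rack bar at 38 to 52 mm height sticks out up to 93 mm on the -y side.
- shaft_foot (a point): Foot of the square shaft end, on its axis, 108 mm above the worktop: the 34 mm round flange on which the crank's hub sits when fully home. Axes are the clamp's. Clockwise from above closes the jaw, 30.2 mm a turn. The shaft turns stiffly (about 0.36 N m at any speed) and stays where it is left, also with the jar clamped.
- shaft_top (a point): Centre of the shaft end's top, 136 mm above the worktop, same axis. The steel shaft end is 16 mm square and 28 mm high; its top 6 mm taper like a pyramid to 10 mm square. Axes are the clamp's, not the square's: which way the flats face is NOT REPORTED (any angle) and must be seen or felt. The crank goes on in four ways, 90 degrees apart.
- jaw: Moving jaw, 66 mm wide, top 76 mm above the worktop, driven only by the shaft. Origin starts at the clamp's and moves along the clamp's +y; the rubber front face of its sprung pad is 55 mm ahead of it. Winding closes a gap of about 25 to 50 mm to the jar: one to two turns. The pad gives under load: from first touch to 70 N takes about a fifth of a turn.
- stop: V-shaped stop bolted on the bed, faces 120 degrees apart, lined with rubber, top 61 mm above the bed. Origin: on the bed (12 mm above the worktop) at the bottom line of the V, which opens towards the clamp's -y. Set at different places along the bed.
- jar: Glass jar, red lid, slightly oval (56 to 62 mm), 86 mm high, loose on the bed before the stop. Origin: centre of its underside. To be pressed by the jaw with over 15 N, never over 70 N. Wound slowly and free, the crank takes about 5 N at the knob; each 10 N of clamping adds about 0.9 N, so stop when it takes about 3 N more than free.
- crank: Loose steel crank, 0.25 kg, lying socket down. Origin: centre of the hub's underside; z up; +x along the arm to the knob. Hub 30 mm square, 44 mm high, sides along x and y; in its underside a socket 18 mm square, flats along x and y, 30 mm deep, mouth chamfered (7 degrees of play each way on the shaft). Arm 22 to 30 mm up; a 16 mm round foot at x = 55 mm down to the hub's underside level.
- hub_grip (a point): Point on the hub's axis 32 mm above its underside, where the hub can be gripped across its y sides (30 mm) from above. Axes are the crank's.
- knob_grip (a point): Middle of the upper part of the knob, 55 mm from the hub axis, 66 mm above the hub's underside. Knob: black upright cylinder, 23 mm in diameter, 33 to 81 mm above the hub's underside, which spins freely on its pin, so a gripper holding it need not turn. Axes are the crank's.
- timer: Bystander: round green kitchen timer, 69 mm. Leave alone.
- salt: Bystander: glass salt shaker, 44 x 90 mm. Leave alone.
- spoon: Bystander: teaspoon, 132 mm long, lying. Leave alone.
- tuna: Bystander: flat tin, 86 x 40 mm. Leave alone.
- jam: Bystander: jam jar, 64 x 88 mm. Leave alone.
- garlic: Bystander: garlic bulb, 60 mm. Leave alone.
- mug: Bystander: dark mug, 80 x 101 mm. Leave alone.
Mind the look-alikes: they are no part of the job. What is shaped like the crank but pink is not meant.

How it is judged:
By the outcome, as a careful person would: the job done as asked, in the order asked, and still so for the second after the job is handed in, with the robot touching nothing.
It also fails if it takes over 72 s, if anything falls off the work surface, if the arm or the gripper's body presses on something with over 40 N, if the wrist force passes 120 N, or if a joint passes its speed limit or range.

## Robot

A 6-joint arm with a two-finger parallel gripper is mounted at the origin on a cart in front of the work surface, level with it; the furniture and walls round the work are solid. World frame = base frame: x ahead of the robot, y to its left, z up, the work surface at z = 0. Lengths are in m, angles in rad, forces in N, time in s.
With the tool pointing down it reaches from about 0.35 to 0.975 m from the base axis. Payload 4.9 kg.
Tool frame: the origin (TCP) lies midway between the tips of the shut fingers; the grasp point (between the pads) lies 19 mm behind it; z points along the fingers, y is the direction in which the jaws open and shut (so a half turn about z gives the same grasp; the last joint's range is limited). The gripper opens to 85 mm and grips with 20 to 120 N. Pads are 22 mm wide; open, the fingers measure 114 mm over their backs; the gripper's body (76 mm by 85 mm) begins 54 mm behind the grasp point. The pads swing forward as they close: fully open they stand 13 mm farther back than shut.
Start: joints at [-1.403, 0.053, 1.613, -0, 1.476, -0.119], TCP at [0.177, -0.599, 0.231] pointing down, gripper open.
Joint ranges: [-3.01, 3.01], [-1.01, 2.22], [0.06, 2.58], [-1.02, 4.17], [0.09, 2.62], [-3.14, 3.14]. Speed limits (rad/s): [2.57, 2.57, 3.14, 3.14, 3.14, 3.14].

## Interface

Orientations are given as a unit quaternion [w, x, y, z].
In Python, from plant import state, grab_frame, camera_params, job_done, boxes_of gives the robot as it stands.
- The arm moves only by the tool step_arm, never from a script. Its argument "steps" is a list of rows, each a list of 4 numbers: the shift along the tool's x, y, z in mm, then the turn about the tool's z in degrees. A call has 1 to 8 rows; each row shifts and turns the pose as measured when the row begins, along the tool's axes as they then stand; what a row does not reach is not made up. A row lasts 1/10 s, in which the tool goes at most 50 mm and 8.59 degrees, less where a joint would pass 70% of its speed; a pose out of reach is approached as far as the arm can. A call is refused whole if a number of a shift passes 50 or a number of a turn 8.59, either way. A call with a gripper value outside its range is refused whole. "claw" is the opening in per cent of the stroke, from 0 (shut) to 100 (fully open), set as the call begins (left out, the last holds). The fingers move at their own pace and stop on an object; the grip force is fixed at half the most. Time passes only in rows, so rows that do not move let the fingers close. It gives the time, the measured TCP pose, the force and the opening at its end, in the units of the state.
- state(): the state, without advancing time (a new reading comes with each control period).
- grab_frame(name): name is "side" or "top" or "wrist"; returns (picture, depth): 400x640x3 uint8, red, green, blue; 400x640 float32, m along the optical axis (not along the pixel's ray), 0 where there is no reading.
- camera_params(name): a dict with "mtx" (3x3 intrinsics, pixels), "extrinsics" (4x4, takes a point from camera to world coordinates); the wrist camera has in their place "T_tool_cam" (4x4, takes a point from camera to tool coordinates, whose origin is the TCP and whose axes are the flange's). Camera axes: x right, y down, z forward; pixel columns grow to the right and rows downward; lengths in m; the calibration is good to about 2 mm. The wrist camera is an equidistant fisheye: a pixel r from the principal point sees the ray r / f radians off the axis. A picture is of the moment at which its call begins: read the wrist's pose just before it. camera_params takes no time and is no camera call.
- job_done(): hands the job in, once; it reports no verdict.
Trained networks look in the newest picture that a camera, given by its name, has taken for a name from the list of things; names that differ only in an ending like _2 or _b are one class to them, and where a whole thing is asked for, a point or a joint stands for the part that bears it (a point fixed in the world has none). Each returns a list of dicts, best first, with "p" (0 to 1); they miss things now and then, are a little off and sometimes report something else, mostly with a low value. They report only what shows in the picture. A call takes as long as a camera call. They do not tell look-alikes from the thing itself.
- boxes_of(camera, label): "box" ([left, top, width, height] in pixels, round what is visible of it).
The state is a dict: "time": time; "joint_pos": joint angles; "joint_vel": joint speeds; "joint_efforts": joint torques, N m; "tool_pos": TCP position; "tool_rot": TCP orientation; "contact_force": force on the tool from outside, world axes, zero at the start; "ft_torque": the same for the moment, N m; "gripper_width": opening from 0.0 (shut) to 1.0 (fully open).
Only numpy, scipy, OpenCV 4.12 (cv2) and the standard library are available. Lean on these libraries where they do the work, as an engineer would, in place of code of your own. Each camera call takes 0.05 s, during which the arm holds its last target. There are 200 camera calls.

## Working session

There is one attempt and no reset: what is moved stays moved. The work goes in short steps, Python scripts to look and compute and a tool call to move; the robot and the scene stay as the last step left them, time stands still between calls to the robot, and variables do not carry over. Pictures are saved under pics/ and viewed, about 8 in all and at most 12, crops included, and the job is handed in when it is done.

Besides the shell and the picture viewer there is one more tool, called after "Request:" as name([rows], argument=value, ...), one row to a line, values as JSON. step_arm: Moves the arm, as the interface text tells. Its arguments: {"type":"object","properties":{"steps":{"type":"array"},"claw":{"type":"number"}},"required":["steps"]}

```bash
mkdir -p pics; ls
python3 - <<'E'
from plant import *
import cv2,numpy as np,json
s=state();print(s['time'],s['tool_pos'],s['tool_rot'],s['contact_force'])
ims=[]
for n in ['top','side']:
    p,d=grab_frame(n);np.savez('%s0.npz'%n,p=p,d=d)
    cv2.imwrite('pics/%s0.png'%n,p[...,::-1])
    print(n,json.dumps({k:np.round(v,4).tolist() for k,v in camera_params(n).items() if k in('mtx','extrinsics')}))
    for l in ['crank','shaft_top','jar','jaw','stop','clamp']:
        print(l,[(np.round(b['box']).tolist(),round(b['p'],2)) for b in boxes_of(n,l)][:3])
print({k:(np.round(v,4).tolist() if not isinstance(v,str) else v) for k,v in camera_params('wrist').items()})
E
```

```text
pics
0.0 [ 0.17668526 -0.59886505  0.23008341] [-1.01032936e-03  9.89736931e-01  1.42897812e-01 -3.39947457e-05] [ 0.14359639  0.47765888 -0.24498639]
top {"mtx": [[463.6414, 0.0, 317.3566], [0.0, 463.6414, 195.508], [0.0, 0.0, 1.0]], "extrinsics": [[0.1679, -0.8377, 0.5197, -0.2642], [-0.9858, -0.1436, 0.0871, -0.0882], [0.0016, -0.5269, -0.8499, 1.4847], [0.0, 0.0, 0.0, 1.0]]}
crank [([237.0, 193.0, 14.0, 24.0], 0.51), ([231.0, 226.0, 22.0, 19.0], 0.49)]
shaft_top [([362.0, 232.0, 50.0, 21.0], 0.58)]
jar [([345.0, 225.0, 16.0, 21.0], 0.53)]
jaw [([368.0, 233.0, 47.0, 18.0], 0.75)]
stop [([338.0, 228.0, 10.0, 18.0], 0.57), ([358.0, 228.0, 60.0, 25.0], 0.47)]
clamp [([359.0, 233.0, 58.0, 22.0], 0.84)]
side {"mtx": [[369.1305, 0.0, 325.9374], [0.0, 369.1305, 197.0585], [0.0, 0.0, 1.0]], "extrinsics": [[-0.846, -0.2998, 0.441, -0.0279], [-0.5332, 0.4806, -0.6962, 0.9969], [-0.0032, -0.8241, -0.5664, 0.8735], [0.0, 0.0, 0.0, 1.0]]}
crank [([276.0, 248.0, 22.0, 21.0], 0.77), ([312.0, 250.0, 22.0, 34.0], 0.7)]
shaft_top [([341.0, 174.0, 56.0, 57.0], 0.61)]
jar [([362.0, 191.0, 19.0, 12.0], 0.62)]
jaw [([344.0, 176.0, 53.0, 54.0], 0.74), ([371.0, 184.0, 15.0, 15.0], 0.55)]
stop [([348.0, 196.0, 26.0, 23.0], 0.82), ([370.0, 184.0, 16.0, 16.0], 0.74), ([316.0, 186.0, 9.0, 10.0], 0.22)]
clamp [([346.0, 178.0, 51.0, 55.0], 0.94)]
{'mtx': [[309.7069, 0.0, 316.857], [0.0, 309.7069, 197.5419], [0.0, 0.0, 1.0]], 'T_tool_cam': [[-0.0011, -0.9574, -0.2888, 0.0739], [1.0, -0.0006, -0.0016, 0.0015], [0.0014, -0.2888, 0.9574, -0.1429], [0.0, 0.0, 0.0, 1.0]]}
```

Run:
```python
import cv2,numpy as np
a=cv2.imread('pics/top0.png')[150:290,200:460];b=cv2.imread('pics/side0.png')[150:310,240:440]
a=cv2.resize(a,(780,420),interpolation=2)[:300,:]
a0=cv2.imread('pics/top0.png')[160:270,205:440];a=cv2.resize(a0,None,fx=3.4,fy=3.4,interpolation=2)
b0=cv2.imread('pics/side0.png')[160:300,240:440];b=cv2.resize(b0,None,fx=4,fy=4,interpolation=2)
cv2.imwrite('pics/a.png',a);cv2.imwrite('pics/b.png',b)
```

```text
(no output)
```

View pics/a.png

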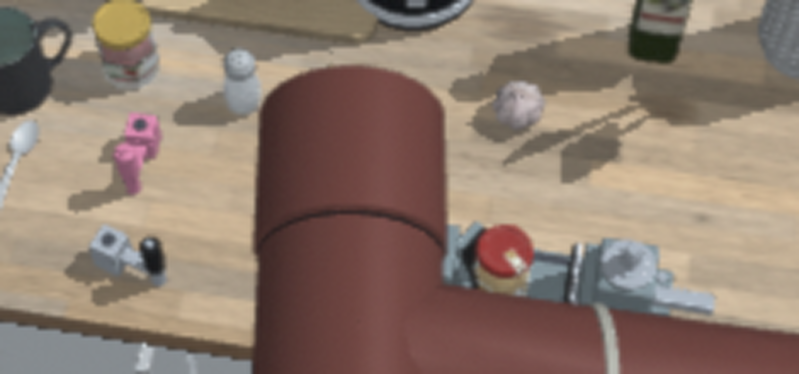

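View pics/b.png

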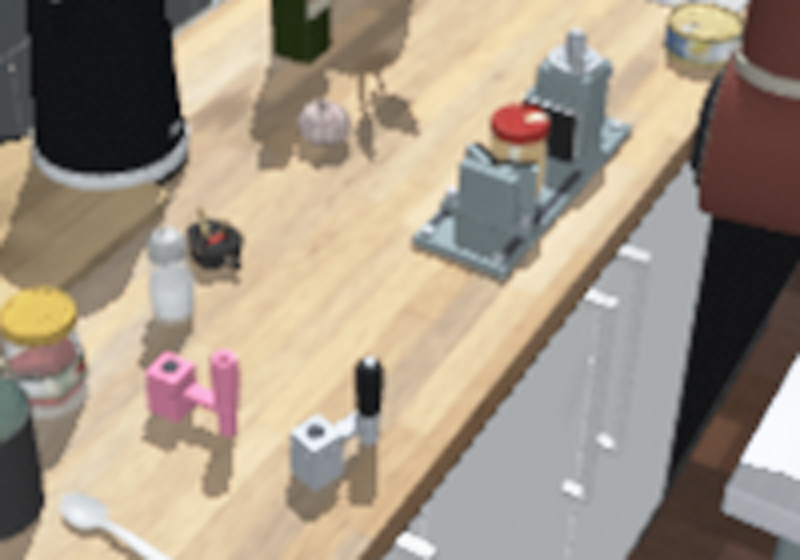

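The views show the grey crank at top (237,231), with its black knob at (250,233) pointing toward the robot's right, and the pink decoy above it. The clamp is at top (390,235), with its shaft at side (384,170) and the bed running toward +y with the jar in front of the stop.

```bash
cat > h.py <<'E'
import numpy as np,cv2
from plant import *
from scipy.spatial.transform import Rotation as R
def cloud(n,f):
    z=np.load(f);c=camera_params(n);K=np.array(c['mtx']);E=np.array(c['extrinsics'])
    v,u=np.mgrid[:400,:640];d=z['d']
    P=np.stack([(u-K[0,2])/K[0,0]*d,(v-K[1,2])/K[1,1]*d,d],-1)@E[:3,:3].T+E[:3,3]
    P[d==0]=np.nan
    return z['p'],P
def pose():
    s=state();q=s['tool_rot'];return np.array(s['tool_pos']),R.from_quat([q[1],q[2],q[3],q[0]]).as_matrix(),s
def rel(p,yaw=None):
    t,M,s=pose();d=M.T@(np.array(p)-t)*1000
    print('tool shift mm',np.round(d,1),'xaxis yaw',np.round(np.degrees(np.arctan2(M[1,0],M[0,0])),1),'yaxis',np.round(M[:,1],3),'z',np.round(M[:,2],3));return d
E
python3 - <<'E'
from h import *
for n in['top','side']:
    p,P=cloud(n,n+'0.npz')
    def st(m,l):
        q=P[m&np.isfinite(P[...,2])];print(n,l,len(q),np.round(np.median(q,0),4) if len(q) else '',np.round(np.ptp(q,0),3) if len(q) else '')
    reg=np.zeros((400,640),bool)
    if n=='top':reg[222:250,225:258]=1
    else: reg[245:285,308:340]=1
    g=p.astype(int);Z=P[...,2]
    st(reg&(Z>.037)&(Z<.05)&(g.min(-1)>90),'hubtop')
    st(reg&(Z>.04)&(g.max(-1)<70),'knob')
    reg[:]=0
    if n=='top':reg[220:262,350:425]=1
    else: reg[165:235,340:400]=1
    st(reg&(Z>.112)&(Z<.15),'shaft')
    st(reg&(Z>.092)&(Z<.106),'towertop')
    st(reg&(Z>.06)&(g[...,0]>130)&(g[...,1]<70),'lid')
    m=reg&(Z>.035)&(Z<.055);st(m,'bar?')
    if n=='top':
        q=P[reg&(Z>.004)&(Z<.2)];print(q.min(0),q.max(0))
E
```

```text
top hubtop 68 [0.4262 0.3118 0.0422] [0.038 0.081 0.011]
top knob 35 [0.4048 0.2582 0.0683] [0.012 0.015 0.042]
top shaft 41 [ 0.4556 -0.2082  0.1289] [0.025 0.026 0.027]
top towertop 321 [ 0.4526 -0.1821  0.0987] [0.063 0.163 0.014]
top lid 65 [ 0.4646 -0.089   0.0974] [0.051 0.039 0.011]
top bar? 120 [ 0.4556 -0.2679  0.0493] [0.051 0.202 0.019]
[ 0.4264011  -0.34303474  0.00404971] [ 0.59337912 -0.07322547  0.13901045]
side hubtop 89 [0.428  0.3222 0.0436] [0.035 0.065 0.012]
side knob 64 [0.4095 0.2735 0.0686] [0.017 0.019 0.043]
side shaft 31 [ 0.4586 -0.2006  0.1251] [0.019 0.015 0.028]
side towertop 202 [ 0.4577 -0.1047  0.0983] [0.059 0.174 0.014]
side lid 23 [ 0.4478 -0.067   0.097 ] [0.042 0.094 0.03 ]
side bar? 156 [ 0.4408 -0.0457  0.0447] [0.078 0.283 0.019]
```

Request:
step_arm([
  [38,-30,-10,0],
  [38,-30,-10,0],
  [38,-30,-10,0],
  [38,-30,-10,0],
  [38,-30,-10,0],
  [38,-30,0,0],
  [38,-30,0,0],
  [38,-30,0,0],
], claw=100)

```text
time: 1.5
tool_pos: [0.4044, -0.279, 0.2834]
tool_rot: [0.001, 0.991, 0.137, 0.002]
contact_force: [0.6, -0.4, -0.2]
gripper_width: 1.002
```

Request:
step_arm([
  [38,-30,0,0],
  [38,-30,0,0],
  [0,0,0,0],
])

```text
time: 1.8
tool_pos: [0.4649, -0.1931, 0.2848]
tool_rot: [0.001, 0.99, 0.14, 0.004]
contact_force: [0.2, 0.2, 0.7]
gripper_width: 0.997
```

```bash
cat >> h.py <<'E'
def wcam(f):
    t,M,s=pose();p,d=grab_frame('wrist');c=camera_params('wrist');K=np.array(c['mtx']);T=np.array(c['T_tool_cam'])
    np.savez(f,p=p,d=d,t=t,M=M,K=K,T=T);cv2.imwrite('pics/%s.png'%f.split('.')[0],p[...,::-1])
    print(s['time'],t,'force',np.round(s['contact_force'],2))
def wray(z,u,v):
    K=z['K'];x=(u-K[0,2])/K[0,0];y=(v-K[1,2])/K[1,1];r=np.hypot(x,y)+1e-9
    return np.stack([np.sin(r)*x/r,np.sin(r)*y/r,np.cos(r)],-1)
def wcloud(f):
    z=np.load(f);v,u=np.mgrid[:400,:640].astype(float);k=wray(z,u,v);d=z['d']
    P=k/k[...,2:]*d[...,None];P=P@z['T'][:3,:3].T+z['T'][:3,3];P=P@z['M'].T+z['t'];P[d==0]=np.nan
    return z,P
def ortho(f,c,h,half,n=500,hcol=None):
    "resample wrist picture on plane z=h, c centre, half size; col=+x world right? rows: top=+x, cols: right=-y"
    z=np.load(f);a=np.linspace(half,-half,n);X=c[0]+a[:,None]+0*a;Y=c[1]+a[None,:]+0*a[:,None]
    W=np.stack([X,Y,0*X+h],-1);Q=(W-z['t'])@z['M'];Q=(Q-z['T'][:3,3])@z['T'][:3,:3]
    r=np.arctan2(np.hypot(Q[...,0],Q[...,1]),Q[...,2]);q=np.hypot(Q[...,0],Q[...,1])+1e-9;K=z['K']
    u=K[0,2]+K[0,0]*r*Q[...,0]/q;v=K[1,2]+K[1,1]*r*Q[...,1]/q
    return cv2.remap(z['p'][...,::-1].copy(),u.astype(np.float32),v.astype(np.float32),1)
E
python3 - <<'E'
from h import *
wcam('w1.npz')
z,P=wcloud('w1.npz')
m=(P[...,2]>.128)&(P[...,2]<.15)&(np.hypot(P[...,0]-.457,P[...,1]+.204)<.05)
v,u=np.nonzero(m);print(len(u),u.min(),u.max(),v.min(),v.max(),np.median(P[m],0))
c=np.median(P[m],0)
A=ortho('w1.npz',c,.136,.03,400);B=ortho('w1.npz',c,.114,.03,400)
cv2.imwrite('pics/c.png',np.hstack([A,B]))
E
```

```text
1.8 [ 0.46489586 -0.19307728  0.28477465] force [0.24 0.23 0.69]
256 319 340 181 202 [ 0.4616374  -0.20828941  0.13496812]
```

View pics/c.png

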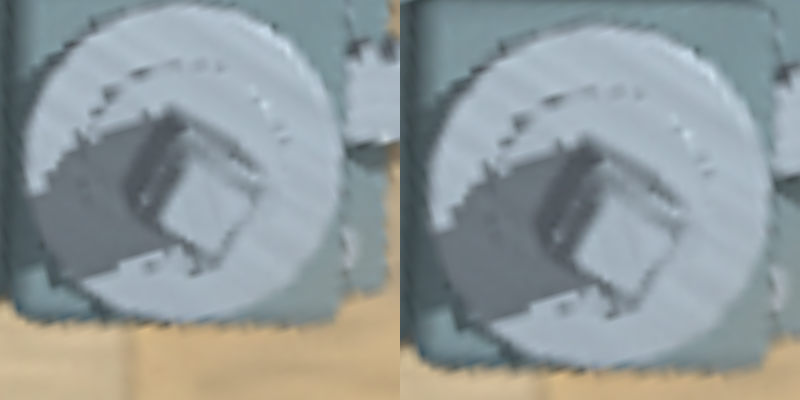

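Request:
step_arm([
  [9,-47,0,0],
  [9,-47,0,0],
  [9,-47,0,0],
  [9,-47,6,0],
  [9,-47,6,0],
  [9,-47,6,0],
  [9,-47,6,0],
  [9,-47,6,0],
])

```text
time: 2.65
tool_pos: [0.4326, 0.1858, 0.2538]
tool_rot: [0.005, 0.992, 0.127, 0.006]
contact_force: [1.3, -0.1, 1.1]
gripper_width: 1.0
```

Request:
step_arm([
  [9,-46,6,0],
  [9,-46,6,0],
  [9,-46,6,0],
])

```text
time: 2.95
tool_pos: [0.4251, 0.3285, 0.2346]
tool_rot: [0.006, 0.992, 0.124, 0.008]
contact_force: [1.1, -0.2, 0.8]
gripper_width: 0.998
```

Request:
step_arm([
  [0,0,0,-7.7],
  [0,0,0,-7.7],
  [0,0,0,-7.7],
  [0,0,0,-7.7],
  [0,0,0,-7.7],
  [0,0,0,-7.7],
  [0,0,0,-7.7],
  [0,0,0,0],
])

```text
time: 3.75
tool_pos: [0.4289, 0.325, 0.2318]
tool_rot: [0.01, 0.819, 0.574, 0.002]
contact_force: [0.4, -0.5, -0.1]
gripper_width: 1.0
```

Run:
```python
from h import *
z,P=wcloud('w1.npz')
A=ortho('w1.npz',[.4616,-.2083],.136,.03,400)
g=cv2.GaussianBlur(cv2.cvtColor(A,6),(5,5),0)
# straight edges near the shaft top
l=cv2.createLineSegmentDetector().detect(g[120:290,120:290])[0]
for q in l[:,0]:
    n=np.hypot(q[2]-q[0],q[3]-q[1])
    if n>25: print(np.round(q+120),round(n), 'worldang mod90',round(np.degrees(np.arctan2(-(q[2]-q[0]),-(q[3]-q[1])))%90,1))
wcam('w2.npz');rel([.427,.317,.032])
z,P=wcloud('w2.npz')
Z=P[...,2];near=np.hypot(P[...,0]-.42,P[...,1]-.3)<.09
m=near&(Z>.038)&(Z<.05);q=P[m];print('hub',len(q),q.mean(0),cv2.minAreaRect((q[:,:2]*1000).astype(np.float32)))
m=near&(Z>.07)&(Z<.09);q=P[m];print('knob',len(q),q.mean(0) if len(q) else '')
c=[.422,.295]
cv2.imwrite('pics/d.png',np.hstack([ortho('w2.npz',c,.044,.06,400),ortho('w2.npz',c,.081,.06,400)]))
```

```text
[162. 248. 120. 261.] 44 worldang mod90 17.2
[163. 226. 205. 250.] 48 worldang mod90 60.3
[234. 139. 252. 160.] 27 worldang mod90 40.1
[188. 165. 158. 218.] 61 worldang mod90 60.7
3.75 [0.42893406 0.32500904 0.23178924] force [ 0.44 -0.48 -0.09]
tool shift mm [ -6.7  -2.8 199.9] xaxis yaw 69.9 yaxis [ 0.939 -0.343  0.019] z [ 0.015 -0.014 -1.   ]
hub 798 [0.4302764  0.31414639 0.04415655] ((455.74029541015625, 295.8417053222656), (67.63468170166016, 94.20586395263672), 82.56355285644531)
knob 454 [0.4293046  0.27414516 0.07956927]
```

View pics/d.png

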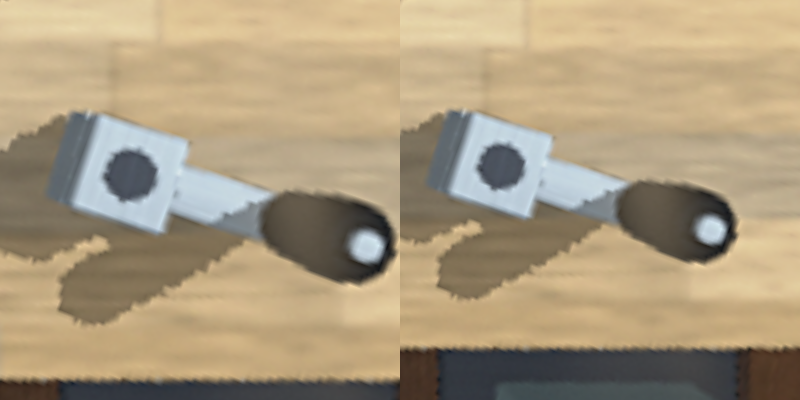

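The wrist view (left, plane z=44 mm) shows the hub centred at (131,174). The right view shows the knob top at (312,229). That puts the crank at about (0.430, 0.316) with yaw about -107.4°. Moving down in two stages.

Request:
step_arm([
  [-6,0,30,-2.7],
  [0,0,40,0],
  [0,0,40,0],
  [0,0,35,0],
  [0,0,10,0],
  [0,0,0,0],
])

```text
time: 4.4
tool_pos: [0.4345, 0.3149, 0.0763]
tool_rot: [0.011, 0.812, 0.584, 0.006]
contact_force: [0.2, -0.0, 0.4]
gripper_width: 0.997
```

Run:
```python
from h import *
rel([.4298,.3159,.013])
```

```text
tool shift mm [-0.4 -6.4 63.2] xaxis yaw 71.5 yaxis [ 0.948 -0.318  0.025] z [ 0.023 -0.011 -1.   ]
```

Request:
step_arm([
  [0,-6,15,-1.1],
  [0,0,25,0],
  [0,0,15,0],
  [0,0,7,0],
  [0,0,0,0],
])

```text
time: 4.9
tool_pos: [0.4352, 0.3196, 0.0191]
tool_rot: [0.012, 0.806, 0.592, 0.013]
contact_force: [-0.2, 0.1, 0.4]
gripper_width: 1.001
```

Run:
```python
from h import *
rel([.4298,.3159,.013]); wcam('w3.npz')
```

```text
tool shift mm [-5.2 -4.3  5.9] xaxis yaw 72.6 yaxis [ 0.953 -0.299  0.034] z [ 0.035 -0.004 -0.999]
4.9 [0.43524699 0.3196354  0.01910193] force [-0.23  0.09  0.39]
```

Request:
step_arm([
  [-3,-3,3,0],
  [-2,-1,3,0],
  [0,0,0,0],
])

```text
time: 5.25
tool_pos: [0.4321, 0.3173, 0.0163]
tool_rot: [0.012, 0.806, 0.592, 0.016]
contact_force: [0.2, -0.2, -0.8]
gripper_width: 1.001
```

Run:
```python
from h import *
rel([.4298,.3159,.013])
```

```text
tool shift mm [-2.1 -1.9  3.2] xaxis yaw 72.6 yaxis [ 0.953 -0.299  0.039] z [ 0.041 -0.    -0.999]
```

Request:
step_arm([
  [-2,-2,3,0],
  [-1,-1,1,0],
  [0,0,0,0],
  [0,0,0,0],
  [0,0,0,0],
  [0,0,0,0],
  [0,0,0,0],
  [0,0,0,0],
], claw=0)

```text
time: 6.05
tool_pos: [0.4288, 0.3156, 0.0129]
tool_rot: [0.012, 0.806, 0.592, 0.017]
contact_force: [-0.5, -0.8, 0.7]
gripper_width: 0.341
```

Run:
```python
from h import *
rel([.4298,.3159,.013])
```

```text
tool shift mm [ 0.6  0.8 -0. ] xaxis yaw 72.6 yaxis [ 0.953 -0.3    0.04 ] z [ 0.042  0.001 -0.999]
```

Request:
step_arm([
  [0,0,-10,0],
  [0,0,-25,0],
  [0,0,-40,0],
  [0,0,-40,0],
  [0,0,-40,0],
  [0,0,-30,0],
  [0,0,-15,0],
  [0,0,0,0],
])

```text
time: 6.85
tool_pos: [0.4162, 0.3134, 0.2187]
tool_rot: [0.011, 0.806, 0.592, 0.012]
contact_force: [0.7, 0.4, -3.0]
gripper_width: 0.344
```

Run:
```python
from h import *
d=rel([.461,-.209,.2]);print(pose()[2]['gripper_width'],pose()[2]['contact_force'],pose()[0])
```

```text
tool shift mm [-485.2  198.5   22.2] xaxis yaw 72.6 yaxis [ 0.954 -0.299  0.033] z [ 0.033 -0.004 -0.999]
0.34426413300239445 [ 0.73131368  0.35278724 -3.01058909] [0.41615277 0.31343096 0.21874135]
```

Request:
step_arm([
  [-25,10,1,0],
  [-44,18,1,0],
  [-44,18,1,0],
  [-44,18,1,0],
  [-44,18,1,0],
  [-44,18,1,0],
  [-44,18,1,0],
  [-44,18,1,0],
])

```text
time: 7.65
tool_pos: [0.442, -0.0521, 0.2024]
tool_rot: [0.007, 0.802, 0.597, 0.008]
contact_force: [2.3, -0.5, -2.6]
gripper_width: 0.341
```

Request:
step_arm([
  [-44,18,1,0],
  [-40,16,1,0],
  [-25,10,1,2],
  [-10,5,0,5],
  [0,0,0,4],
  [0,0,0,0],
])

```text
time: 8.25
tool_pos: [0.4474, -0.1899, 0.1887]
tool_rot: [-0.001, 0.86, 0.51, 0.004]
contact_force: [0.3, -0.5, -2.6]
gripper_width: 0.344
```

Run:
```python
from h import *
d=rel([.461,-.209,.19]);print(pose()[0],pose()[2]['contact_force'])
```

```text
tool shift mm [-10.2  21.1  -1.3] xaxis yaw 61.3 yaxis [ 0.877 -0.481  0.003] z [ 0.007  0.005 -1.   ]
[ 0.44739655 -0.18993381  0.188719  ] [ 0.2843467  -0.48400945 -2.61444415]
```

Request:
step_arm([
  [-6,11,0,0.8],
  [-4,9,0,0],
  [0,3,0,0],
  [0,0,0,0],
])

```text
time: 8.65
tool_pos: [0.463, -0.2102, 0.186]
tool_rot: [-0.002, 0.863, 0.505, 0.003]
contact_force: [-0.3, -0.1, -3.1]
gripper_width: 0.34
```

Run:
```python
from h import *
d=rel([.461,-.209,.19]);wcam('w4.npz')
t,M,s=pose()
z,P=wcloud('w4.npz');u0=t-M[:,2]*0
Z=P[...,2];kx=t[:2]-M[:2,0]*.055
near=np.hypot(P[...,0]-kx[0],P[...,1]-kx[1])<.03
m=near&(Z>t[2]+.03);print(m.sum(),np.nanmax(Z[near]))
A=ortho('w4.npz',kx,t[2]-.013+.081,.03,400)
p,dd=grab_frame('side');np.savez('s4.npz',p=p,d=dd)
B=cv2.resize(p[120:220,340:440,::-1],(400,400),interpolation=2)
cv2.imwrite('pics/e.png',np.hstack([A,B]))
```

```text
tool shift mm [ 0.1 -2.3 -4. ] xaxis yaw 60.7 yaxis [ 0.872 -0.49  -0.   ] z [ 0.004  0.007 -1.   ]
8.65 [ 0.46302351 -0.2101911   0.18603665] force [-0.3  -0.13 -3.06]
0 0.20548741908942264
```

View pics/e.png

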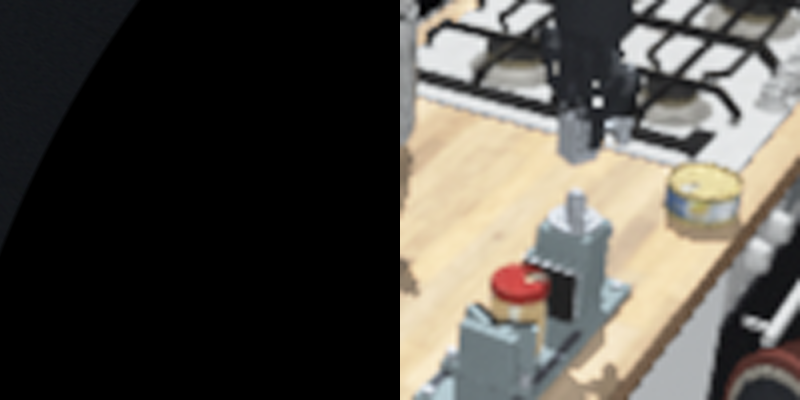

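Request:
step_arm([
  [0,-2,8,0],
  [0,-1,10,0],
  [0,0,8,0],
  [0,0,5,0],
  [0,0,0,0],
])

```text
time: 9.25
tool_pos: [0.4593, -0.2068, 0.1517]
tool_rot: [-0.003, 0.863, 0.506, 0.003]
contact_force: [-0.6, -0.2, -2.6]
gripper_width: 0.341
```

Run:
```python
from h import *
d=rel([.461,-.209,.121]);print(pose()[0],pose()[2]['contact_force'],pose()[2]['ft_torque'])
```

```text
tool shift mm [-1.3  2.6 30.7] xaxis yaw 60.8 yaxis [ 0.873 -0.488 -0.002] z [ 0.003  0.008 -1.   ]
[ 0.45927961 -0.20680153  0.15169255] [-0.5864404  -0.24726692 -2.64403688] [ 0.0522866  -0.0837473   0.01449947]
```

Request:
step_arm([
  [-1,3,0,0],
  [0,0,4,0],
  [0,0,4,0],
  [0,0,4,0],
  [0,0,0,0],
])

```text
time: 9.75
tool_pos: [0.4613, -0.2093, 0.1425]
tool_rot: [-0.004, 0.863, 0.506, 0.002]
contact_force: [-2.0, 0.4, -2.4]
gripper_width: 0.338
```

Run:
```python
from h import *
d=rel([.461,-.209,.121]);print(pose()[0],pose()[2]['contact_force'],pose()[2]['ft_torque'])
```

```text
tool shift mm [-0.1 -0.3 21.5] xaxis yaw 60.8 yaxis [ 0.873 -0.488 -0.005] z [-0.     0.009 -1.   ]
[ 0.46132455 -0.20925536  0.14246096] [-2.0432061   0.40524382 -2.40284006] [0.19887012 0.32341741 0.03083479]
```

Request:
step_arm([
  [0,0,5,0],
  [0,0,5,0],
  [0,0,4,0],
  [0,0,0,0],
])

```text
time: 10.15
tool_pos: [0.4613, -0.2094, 0.1426]
tool_rot: [-0.006, 0.862, 0.506, 0.0]
contact_force: [-1.9, 1.3, -2.2]
gripper_width: 0.344
```

Run:
```python
from h import *
d=rel([.461,-.209,.121]);print(pose()[0],pose()[2]['contact_force'],pose()[2]['ft_torque'])
```

```text
tool shift mm [ 0.1 -0.3 21.7] xaxis yaw 60.8 yaxis [ 0.873 -0.488 -0.01 ] z [-0.005  0.01  -1.   ]
[ 0.46133441 -0.20940965  0.14264857] [-1.91298953  1.27780465 -2.15849712] [ 0.14474132  0.15757236 -0.00695162]
```

Request:
step_arm([
  [0,0,5,0],
])

```text
time: 10.25
tool_pos: [0.4616, -0.2096, 0.1415]
tool_rot: [-0.006, 0.862, 0.506, 0.0]
contact_force: [-13.4, 8.0, 32.7]
gripper_width: 0.338
```

Request:
step_arm([
  [0,0,8,0],
])

```text
time: 10.35
tool_pos: [0.4619, -0.2098, 0.1412]
tool_rot: [-0.007, 0.862, 0.506, -0.001]
contact_force: [-22.6, 13.9, 52.5]
gripper_width: 0.341
```

Run:
```python
from h import *
d=rel([.461,-.209,.121]);print(pose()[0],pose()[2]['contact_force'],pose()[2]['ft_torque'])
p,dd=grab_frame('side');np.savez('s5.npz',p=p,d=dd)
q,dq=grab_frame('top')
cv2.imwrite('pics/f.png',np.hstack([cv2.resize(p[140:200,355:415,::-1],(400,400),interpolation=2),cv2.resize(q[210:260,365:415,::-1],(400,400),interpolation=2)]))
```

```text
tool shift mm [ 0.2 -0.9 20.2] xaxis yaw 60.8 yaxis [ 0.873 -0.487 -0.013] z [-0.008  0.011 -1.   ]
[ 0.46188659 -0.20984252  0.14116475] [-22.61132093  13.94609488  52.54601777] [ 2.90831183  4.84479472 -0.10564168]
```

View pics/f.png

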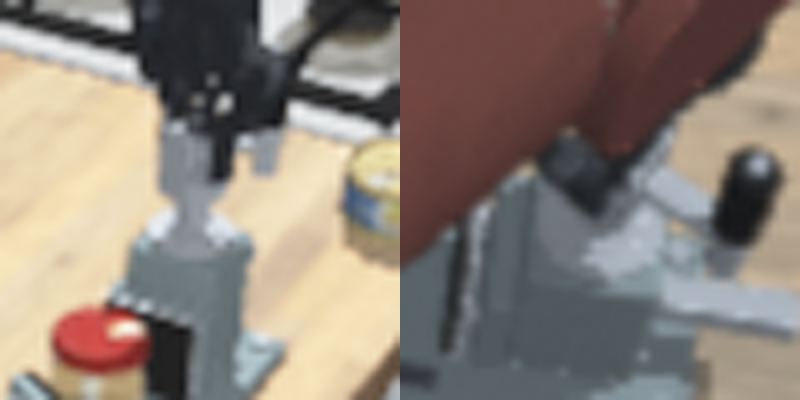

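Blocked at the taper. The lateral reaction lies purely along tool -y with no z-torque, so the hub is off to the +y side. Back off, shift -y and retry.

Request:
step_arm([
  [0,0,-3,0],
  [0,-2,0,0],
  [0,-1,0,0],
  [0,0,4,0],
  [0,0,4,0],
])

```text
time: 10.95
tool_pos: [0.4604, -0.2094, 0.1382]
tool_rot: [-0.004, 0.862, 0.506, 0.0]
contact_force: [-3.7, 0.6, 0.6]
gripper_width: 0.348
```

```bash
cat > c.py <<'E'
from h import *
d=rel([.461,-.209,.121]);s=pose()[2];M=pose()[1];print(s['time'],pose()[0],'F tool',np.round(M.T@s['contact_force'],1),'T tool',np.round(M.T@s['ft_torque'],2))
E
python3 c.py
```

```text
tool shift mm [ 0.6  0.5 17.2] xaxis yaw 60.8 yaxis [ 0.873 -0.487 -0.007] z [-0.004  0.007 -1.   ]
10.95 [ 0.46036197 -0.20940928  0.13820643] F tool [-1.3 -3.6 -0.6] T tool [ 0.6  -0.2   0.02]
```

Past the taper; continue with a slight -y bias.

Request:
step_arm([
  [0,-0.5,4,0],
  [0,0,5,0],
  [0,0,5,0],
  [0,0,4,0],
])

```text
time: 11.35
tool_pos: [0.4591, -0.209, 0.1203]
tool_rot: [-0.006, 0.862, 0.506, -0.001]
contact_force: [-17.8, 9.3, 43.0]
gripper_width: 0.341
```

```bash
python3 c.py
```

```text
tool shift mm [ 0.9  1.6 -0.7] xaxis yaw 60.8 yaxis [ 0.873 -0.487 -0.011] z [-0.008  0.008 -1.   ]
11.35 [ 0.45914645 -0.20904485  0.12034633] F tool [ -0.4 -20.5 -42.8] T tool [3.46 0.19 0.  ]
```

Request:
step_arm([
  [0,0,-0.5,0],
  [0,0,0,0],
  [0,0,0,0],
  [0,0,0,0],
  [0,0,0,0],
], claw=100)

```text
time: 11.85
tool_pos: [0.4605, -0.2094, 0.1214]
tool_rot: [-0.004, 0.862, 0.506, -0.0]
contact_force: [-0.1, 0.3, 0.2]
gripper_width: 1.0
```

Request:
step_arm([
  [0,0,-5,0],
  [0,0,-15,0],
  [0,0,-15,0],
  [0,0,-4,0],
  [0,0,0,0],
])

```text
time: 12.35
tool_pos: [0.461, -0.2098, 0.1643]
tool_rot: [-0.004, 0.862, 0.506, 0.0]
contact_force: [0.1, -0.0, 0.4]
gripper_width: 1.002
```

```bash
python3 c.py
python3 - <<'E'
from h import *
wcam('w5.npz')
z,P=wcloud('w5.npz');Z=P[...,2]
near=np.hypot(P[...,0]-.459,P[...,1]+.209)<.08
m=near&(Z>.145)&(Z<.158);print('hub top',m.sum(),np.median(P[m],0))
p,d=grab_frame('side');q,dq=grab_frame('top')
np.savez('s6.npz',p=p,d=d);np.savez('t6.npz',p=q,d=dq)
for n,f in(('side','s6.npz'),('top','t6.npz')):
    g,P=cloud(n,f);near=np.hypot(P[...,0]-.4325,P[...,1]+.257)<.04
    k=near&(P[...,2]>.15)&(P[...,2]<.195)&(g.max(-1)<70);print(n,'knob',k.sum(),np.median(P[k],0),np.ptp(P[k],0))
cv2.imwrite('pics/g.png',np.hstack([cv2.resize(p[140:200,355:415,::-1],(400,400),interpolation=2),ortho('w5.npz',[.459,-.209],.152,.06,400)]))
E
```

```text
tool shift mm [ 0.5 -0.1 43.3] xaxis yaw 60.8 yaxis [ 0.873 -0.487 -0.007] z [-0.004  0.007 -1.   ]
12.35 [ 0.4609728  -0.20983429  0.16427991] F tool [-0.   0.1 -0.4] T tool [0.   0.03 0.02]
12.35 [ 0.4609728  -0.20983429  0.16427991] force [ 0.06 -0.05  0.41]
hub top 3195 [ 0.45933896 -0.21053387  0.15314267]
side knob 25 [ 0.4270653  -0.24928185  0.16448164] [0.01233517 0.02185082 0.0319779 ]
top knob 43 [ 0.42317214 -0.25800044  0.17604774] [0.01681392 0.01874059 0.03650248]
```

View pics/g.png

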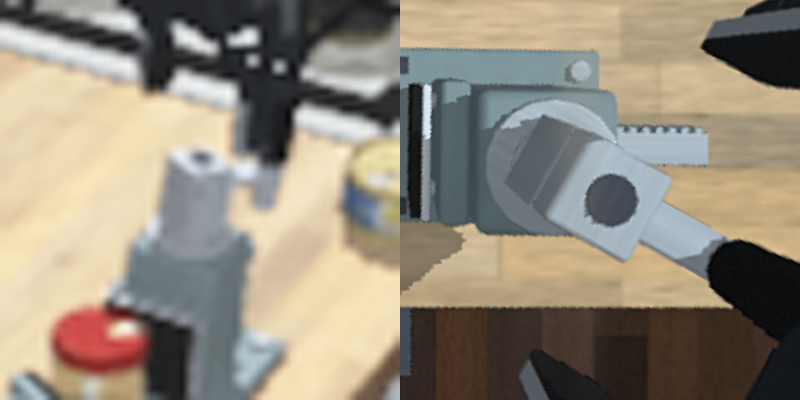

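The crank sits home: hub top is at z 0.153 and resting on the flange in the side view. The knob is at the lower right of the wrist view, between the open fingers' path. Sliding along -x to straddle it.

Request:
step_arm([
  [-20,0,1,0],
  [-20,0,1,0],
  [-12,0,1,0],
  [-3,0,1,0],
  [0,0,0,0],
])

```text
time: 13.0
tool_pos: [0.4315, -0.2573, 0.1552]
tool_rot: [-0.008, 0.862, 0.507, -0.001]
contact_force: [0.4, 1.2, -0.9]
gripper_width: 1.004
```

Run:
```python
from h import *
d=rel([.434,-.258,.158])
```

```text
tool shift mm [ 0.6  2.5 -2.8] xaxis yaw 60.9 yaxis [ 0.874 -0.486 -0.014] z [-0.009  0.012 -1.   ]
```

Request:
step_arm([
  [0,2,-4,0],
  [0,0,-1,0],
  [0,0,0,0],
  [0,0,0,0],
  [0,0,0,0],
  [0,0,0,0],
  [0,0,0,0],
  [0,0,0,0],
], claw=0)

```text
time: 13.8
tool_pos: [0.4344, -0.2569, 0.1609]
tool_rot: [-0.008, 0.861, 0.508, -0.001]
contact_force: [-0.7, -0.8, 0.1]
gripper_width: 0.25
```

```bash
cat > k.py <<'E'
from h import *
import sys
t,M,s=pose();C=np.array([.461,-.210]);r=t[:2]-C;a=np.arctan2(r[1],r[0]);F=np.array(s['contact_force'])
tan=np.array([np.sin(a),-np.cos(a)]);rad=np.array([np.cos(a),np.sin(a)])
print('t',s['time'],'z',t[2].round(4),'r',np.hypot(*r).round(4),'ang',np.degrees(a).round(1),'Ftan',(F[:2]@tan).round(2),'Frad',(F[:2]@rad).round(2),'Fz',F[2].round(1),'w',s['gripper_width'],'tilt',M[:2,2].round(3))
R0=.055;st=float(sys.argv[1]) if len(sys.argv)>1 else 20;n=int(sys.argv[2]) if len(sys.argv)>2 else 8
P=t[:2]
for i in range(1,n+1):
    b=a-np.radians(st*i);Q=C+R0*np.array([np.cos(b),np.sin(b)])
    d=M[:2,:2].T@(Q-P);print(np.round(d*1000,1),end=' ');P=Q
print()
E
python3 k.py 20
```

```text
t 13.8 z 0.1609 r 0.0539 ang -119.5 Ftan 0.21 Frad 1.05 Fz 0.1 w 0.24979822781214037 tilt [-0.009  0.012]
[  2.4 -18.8] [  9.7 -16.4] [ 14.8 -12.1] [18.  -6.4] [19.1  0.2] [17.9  6.7] [14.5 12.4] [ 9.4 16.6]
```

Request:
step_arm([
  [1,-14,0,0],
  [5,-13.5,0,0],
  [8.5,-11.5,0,0],
  [11,-8.5,0,0],
])

```text
time: 14.2
tool_pos: [0.4072, -0.2182, 0.1635]
tool_rot: [0.003, 0.862, 0.507, -0.002]
contact_force: [-5.0, -8.5, -0.3]
gripper_width: 0.252
```

```bash
python3 k.py 15
```

```text
t 14.2 z 0.1635 r 0.0544 ang -171.3 Ftan -7.66 Frad 6.27 Fz -0.3 w 0.2523487121927296 tilt [-0.    -0.007]
[12.  -7.7] [13.8 -3.8] [14.4 -0.1] [13.9  3.6] [12.5  7.1] [10.2 10.1] [ 7.2 12.4] [ 3.8 13.9]
```

Request:
step_arm([
  [12,-7.7,0.7,0],
  [13.8,-3.8,0.7,0],
  [14.4,0,0.7,0],
  [14,3.6,0.7,0],
  [12.5,7,0.5,0],
  [10,10,0.5,0],
  [7,12.5,0.5,0],
  [3.8,14,0.5,0],
])

```text
time: 15.0
tool_pos: [0.4631, -0.1528, 0.1656]
tool_rot: [-0.015, 0.862, 0.506, -0.025]
contact_force: [-6.8, 16.1, 11.8]
gripper_width: 0.251
```

```bash
python3 k.py 15
python3 - <<'E'
from h import *
for n in('side','top'):
    p,d=grab_frame(n);np.savez(n+'7.npz',p=p,d=d);g,P=cloud(n,n+'7.npz');g=g.astype(int);Z=P[...,2]
    near=(abs(P[...,0]-.46)<.06)&(P[...,1]>-.2)&(P[...,1]<.05)
    m=near&(Z>.08)&(g[...,0]>130)&(g[...,1]<70);q=P[m];print(n,'lid',len(q),np.percentile(q,[2,50,98],0).round(4).tolist() if len(q) else '')
    m=near&(Z>.055)&(Z<.08)&(P[...,1]<-.1)&(g.max(-1)<60);q=P[m];print('pad',len(q),np.percentile(q,[5,50,95],0).round(4).tolist() if len(q) else '')
E
```

```text
t 15.0 z 0.1656 r 0.0573 ang 87.9 Ftan -7.43 Frad 15.8 Fz 11.8 w 0.25108001730190443 tilt [-0.058  0.002]
[ 2.8 14.5] [ 1.1 14.3] [-2.6 14.1] [-6.2 13. ] [-9.3 10.9] [-11.8   8.1] [-13.5   4.8] [-14.3   1.2] 
side lid 36 [[0.4351, -0.1092, 0.0911], [0.4554, -0.068, 0.0967], [0.476, -0.0555, 0.0996]]
pad 17 [[0.4329, -0.1448, 0.056], [0.44, -0.1389, 0.0644], [0.448, -0.1335, 0.0722]]
top lid 3 [[0.4625, -0.1084, 0.0951], [0.4652, -0.1079, 0.0963], [0.4662, -0.1048, 0.0981]]
pad 6 [[0.4306, -0.145, 0.0626], [0.4346, -0.1437, 0.0739], [0.4493, -0.1432, 0.0785]]
```

Request:
step_arm([
  [2.5,12,0,0],
  [1,13,0,0],
  [-2.6,13,0,0],
  [-6,12,0,0],
  [-8.5,10,0,0],
  [-11,7.5,0,0],
])

```text
time: 15.7
tool_pos: [0.5146, -0.1949, 0.1644]
tool_rot: [-0.026, 0.86, 0.509, -0.016]
contact_force: [4.7, 7.8, -0.5]
gripper_width: 0.248
```

```bash
python3 k.py 15
```

```text
t 15.7 z 0.1644 r 0.0557 ang 15.7 Ftan -6.26 Frad 6.6 Fz -0.5 w 0.2483723629868862 tilt [-0.055  0.028]
[-12.    8.1] [-13.3   5.4] [-14.3   1.7] [-14.2  -2. ] [-13.2  -5.6] [-11.3  -8.8] [ -8.6 -11.4] [ -5.4 -13.3]
```

Request:
step_arm([
  [-12,8,0,0],
  [-13.3,5.4,0,0],
  [-14.3,1.7,0,0],
  [-14.2,-2,0,0],
  [-13.2,-5.6,0,0],
  [-11.3,-8.8,0,0],
  [-8.6,-11.4,0,0],
])

```text
time: 16.4
tool_pos: [0.4745, -0.2608, 0.162]
tool_rot: [-0.022, 0.859, 0.511, 0.002]
contact_force: [9.0, -4.5, -6.7]
gripper_width: 0.247
```

```bash
python3 k.py 15
```

```text
t 16.4 z 0.162 r 0.0525 ang -75.1 Ftan -7.55 Frad 6.64 Fz -6.7 w 0.2472182924265736 tilt [-0.018  0.04 ]
[-10.2  -9.9] [ -5.1 -13.4] [ -1.5 -14.3] [  2.3 -14.2] [  5.9 -13.1] [  9.  -11.1] [11.6 -8.4] [13.4 -5.1]
```

Request:
step_arm([
  [-8,-11,0,0],
  [-5,-13,0,0],
  [-1.5,-14.3,0,0],
  [2.3,-14.2,0,0],
  [6,-13,0.3,0],
  [9,-11,0.3,0],
  [11.6,-8.4,0.3,0],
])

```text
time: 17.1
tool_pos: [0.4111, -0.2225, 0.165]
tool_rot: [0.003, 0.861, 0.509, 0.002]
contact_force: [-8.4, -10.9, 2.1]
gripper_width: 0.244
```

```bash
python3 k.py 8
python3 - <<'E'
from h import *
for n in('side',):
    p,d=grab_frame(n);np.savez(n+'8.npz',p=p,d=d);g,P=cloud(n,n+'8.npz');g=g.astype(int);Z=P[...,2]
    near=(abs(P[...,0]-.46)<.06)&(P[...,1]>-.2)&(P[...,1]<.05)
    m=near&(Z>.08)&(g[...,0]>130)&(g[...,1]<70);q=P[m];print(n,'lid',len(q),np.percentile(q,[2,50,98],0).round(4).tolist() if len(q) else '')
    m=near&(Z>.055)&(Z<.08)&(P[...,1]<-.1)&(g.max(-1)<60);q=P[m];print('pad',len(q),np.percentile(q,[5,50,95],0).round(4).tolist() if len(q) else '')
    cv2.imwrite('pics/i.png',cv2.resize(p[140:240,330:430,::-1],(600,600),interpolation=2))
E
```

```text
t 17.1 z 0.165 r 0.0515 ang -165.9 Ftan -8.53 Frad 10.81 Fz 2.1 w 0.2442261362476745 tilt [ 0.007 -0.003]
[ 3.6 -7.4] [ 6.6 -3.9] [ 7.1 -3. ] [ 7.4 -2. ] [ 7.6 -0.9] [7.7 0.1] [7.6 1.2] [7.3 2.3] 
side lid 22 [[0.4341, -0.1029, 0.0897], [0.4456, -0.0661, 0.096], [0.4755, -0.0581, 0.1002]]
pad 13 [[0.4324, -0.1218, 0.0557], [0.4385, -0.1197, 0.0625], [0.4429, -0.1141, 0.0727]]
```

View pics/i.png

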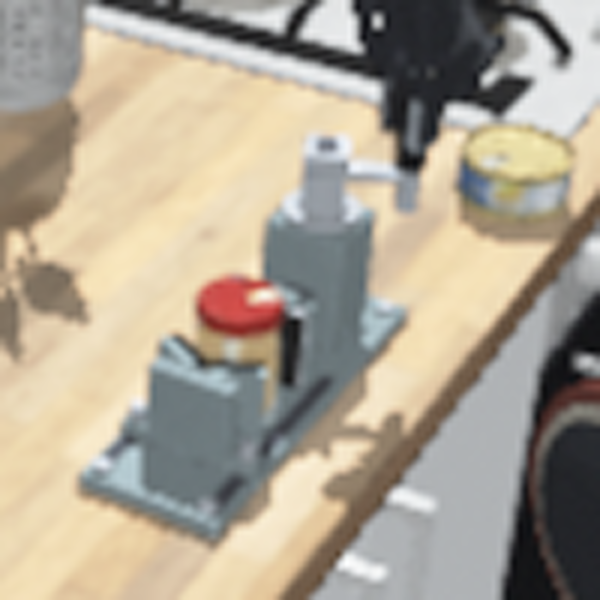

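The jaw is about 10 mm short of the jar, the crank is seated and the jar is upright. Going slowly now.

Request:
step_arm([
  [5,-5,0,0],
  [6.6,-3.9,0,0],
  [7.1,-3,0,0],
  [7.4,-2,0,0],
])

```text
time: 17.55
tool_pos: [0.4073, -0.1984, 0.1644]
tool_rot: [0.009, 0.861, 0.508, -0.007]
contact_force: [-6.0, -5.6, 2.3]
gripper_width: 0.25
```

```bash
python3 k.py 8
```

```text
t 17.55 z 0.1644 r 0.0549 ang 167.9 Ftan -6.72 Frad 4.68 Fz 2.3 w 0.25041155061957915 tilt [-0.002 -0.023]
[ 7.5 -1.8] [ 7.6 -0.6] [7.7 0.4] [7.5 1.5] [7.2 2.5] [6.8 3.5] [6.3 4.4] [5.6 5.3]
```

Request:
step_arm([
  [7.5,-1.5,0,0],
  [7.6,-0.6,0,0],
  [7.7,0.4,0,0],
  [7.5,1.5,0,0],
])

```text
time: 17.95
tool_pos: [0.4145, -0.1762, 0.1641]
tool_rot: [0.009, 0.862, 0.507, -0.019]
contact_force: [-10.7, -1.7, 6.1]
gripper_width: 0.246
```

```bash
python3 k.py 8
```

```text
t 17.95 z 0.1641 r 0.0575 ang 144.0 Ftan -7.72 Frad 7.66 Fz 6.1 w 0.24640071623382678 tilt [-0.023 -0.035]
[7.2 3.9] [7.3 2.5] [6.8 3.5] [6.3 4.4] [5.6 5.2] [4.8 6. ] [4.  6.6] [3.  7.1]
```

Request:
step_arm([
  [7,2,0,0],
  [7,2.5,0,0],
  [6.8,3.5,0,0],
])

```text
time: 18.25
tool_pos: [0.4258, -0.1625, 0.164]
tool_rot: [0.005, 0.862, 0.506, -0.028]
contact_force: [-9.4, 1.0, 6.5]
gripper_width: 0.247
```

```bash
python3 k.py 8
```

```text
t 18.25 z 0.164 r 0.0591 ang 126.6 Ftan -7.01 Frad 6.4 Fz 6.5 w 0.2466861007932077 tilt [-0.042 -0.037]
[5.  7.4] [6.2 4.5] [5.5 5.4] [4.7 6.1] [3.8 6.7] [2.8 7.1] [1.8 7.5] [0.8 7.6]
```

Request:
step_arm([
  [6.5,4,0,0],
  [6,4.7,0,0],
  [5.5,5.4,0,0],
])

```text
time: 18.55
tool_pos: [0.4419, -0.1524, 0.1635]
tool_rot: [-0.0, 0.862, 0.505, -0.034]
contact_force: [-8.2, 2.3, 6.6]
gripper_width: 0.249
```

```bash
python3 k.py 8
```

```text
t 18.55 z 0.1635 r 0.0607 ang 108.3 Ftan -7.07 Frad 4.79 Fz 6.6 w 0.2487768554164994 tilt [-0.059 -0.034]
[1.4 9.8] [4.4 6.2] [3.5 6.8] [2.6 7.2] [1.5 7.5] [0.5 7.7] [-0.6  7.6] [-1.7  7.5]
```

Request:
step_arm([
  [4.5,6,0,0],
  [4,6.4,0,0],
  [3.3,6.9,0,0],
])

```text
time: 18.85
tool_pos: [0.4609, -0.1483, 0.1631]
tool_rot: [-0.007, 0.862, 0.505, -0.038]
contact_force: [-8.1, 2.7, 6.5]
gripper_width: 0.25
```

```bash
python3 k.py 8
```

```text
t 18.85 z 0.1631 r 0.0617 ang 90.1 Ftan -8.12 Frad 2.71 Fz 6.5 w 0.2500368304875609 tilt [-0.072 -0.026]
[-2.5 10.2] [2.3 7.3] [1.2 7.6] [0.2 7.7] [-0.9  7.6] [-1.9  7.4] [-3.   7.1] [-3.9  6.6]
```

Request:
step_arm([
  [1.8,7,0,0],
  [1,7.2,0,0],
])

```text
time: 19.05
tool_pos: [0.4729, -0.1494, 0.163]
tool_rot: [-0.013, 0.862, 0.505, -0.039]
contact_force: [-6.8, 6.4, 6.3]
gripper_width: 0.245
```

```bash
python3 k.py 8
```

```text
t 19.05 z 0.163 r 0.0617 ang 78.9 Ftan -7.87 Frad 5.0 Fz 6.3 w 0.24544468827980853 tilt [-0.079 -0.017]
[-4.5  9.5] [0.8 7.6] [-0.3  7.7] [-1.3  7.5] [-2.4  7.3] [-3.3  6.9] [-4.3  6.4] [-5.1  5.7]
```

Request:
step_arm([
  [-0.5,7.4,0,0],
  [-1.3,7.3,0,0],
])

```text
time: 19.25
tool_pos: [0.4837, -0.153, 0.1631]
tool_rot: [-0.02, 0.862, 0.505, -0.037]
contact_force: [-5.4, 10.0, 6.2]
gripper_width: 0.247
```

```bash
python3 k.py 8
```

```text
t 19.25 z 0.1631 r 0.0613 ang 68.3 Ftan -8.7 Frad 7.35 Fz 6.2 w 0.24676544716085835 tilt [-0.085 -0.003]
[-5.8  8.5] [-0.6  7.6] [-1.7  7.5] [-2.7  7.2] [-3.7  6.7] [-4.6  6.2] [-5.4  5.5] [-6.1  4.7]
```

Request:
step_arm([
  [-2.5,7,0,0],
  [-3.2,6.5,0,0],
])

```text
time: 19.45
tool_pos: [0.4926, -0.158, 0.1633]
tool_rot: [-0.028, 0.862, 0.506, -0.034]
contact_force: [-3.7, 11.6, 5.2]
gripper_width: 0.247
```

```bash
python3 k.py 8;python3 - <<'E'
from h import *
for n in('side',):
    p,d=grab_frame(n);np.savez(n+'9.npz',p=p,d=d);g,P=cloud(n,n+'9.npz');g=g.astype(int);Z=P[...,2]
    near=(abs(P[...,0]-.46)<.06)&(P[...,1]>-.2)&(P[...,1]<.05)
    m=near&(Z>.08)&(g[...,0]>130)&(g[...,1]<70);q=P[m];print(n,'lid',len(q),np.percentile(q,[2,50,98],0).round(4).tolist() if len(q) else '')
    m=near&(Z>.055)&(Z<.08)&(P[...,1]<-.09)&(g.max(-1)<60);q=P[m];print('pad',len(q),np.percentile(q,[5,50,95],0).round(4).tolist() if len(q) else '')
    cv2.imwrite('pics/j.png',cv2.resize(p[140:220,340:420,::-1],(640,600),interpolation=2))
E
```

```text
t 19.45 z 0.1633 r 0.0608 ang 58.8 Ftan -9.19 Frad 8.01 Fz 5.2 w 0.24687742441087313 tilt [-0.087  0.014]
[-6.7  7.4] [-1.9  7.4] [-2.9  7.1] [-3.9  6.6] [-4.7  6. ] [-5.5  5.3] [-6.2  4.5] [-6.8  3.6] 
side lid 27 [[0.4364, -0.0983, 0.0902], [0.4474, -0.0615, 0.0966], [0.4637, -0.0553, 0.102]]
pad 10 [[0.4317, -0.1129, 0.0573], [0.4365, -0.1081, 0.0663], [0.4383, -0.1053, 0.0726]]
```

View pics/j.png

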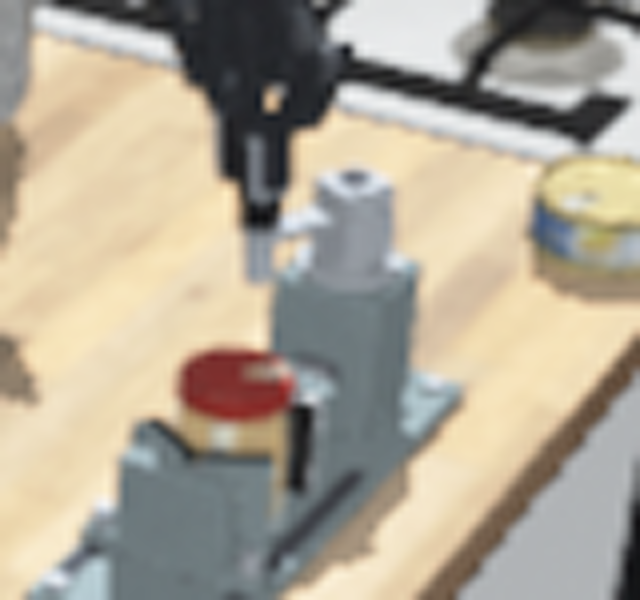

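The pad is now against the jar and tangential force is climbing (7.0 to 9.2 N). Another small row.

Request:
step_arm([
  [-3.5,5.5,0,0],
])

```text
time: 19.6
tool_pos: [0.4961, -0.1605, 0.1633]
tool_rot: [-0.032, 0.861, 0.506, -0.032]
contact_force: [-3.1, 11.3, 5.0]
gripper_width: 0.249
```

```bash
python3 k.py 8; python3 -c "
import numpy as np,cv2
a=np.load('side8.npz');b=np.load('side9.npz')
# jar shift between frames: template of lid
g=lambda z:cv2.cvtColor(z['p'],7)
for box in [(186,366,20,22)]:
    pass
for n in('side7.npz','side8.npz','side9.npz'):
    p=np.load(n)['p'].astype(int)[180:205,355:385];m=(p[...,0]>90)&(p[...,1]<p[...,0]*.4);v,u=np.nonzero(m);print(n,m.sum(),u.mean()+355,v.mean()+180,u.min()+355,u.max()+355)
"
```

```text
t 19.6 z 0.1633 r 0.0607 ang 54.7 Ftan -9.07 Frad 7.4 Fz 5.0 w 0.24906263106944457 tilt [-0.087  0.023]
[-7.   6.9] [-2.4  7.3] [-3.4  6.9] [-4.3  6.3] [-5.2  5.7] [-5.9  4.9] [-6.5  4. ] [-7.   3.1] 
side7.npz 59 369.50847457627117 191.3050847457627 364 376
side8.npz 61 369.78688524590166 191.29508196721312 364 376
side9.npz 49 369.2448979591837 191.69387755102042 364 375
```

Request:
step_arm([
  [-3.4,6.5,0,0],
  [-4,6,0,0],
])

```text
time: 19.8
tool_pos: [0.5032, -0.1664, 0.163]
tool_rot: [-0.039, 0.861, 0.507, -0.029]
contact_force: [-3.8, 10.7, 5.8]
gripper_width: 0.247
```

```bash
python3 k.py 8; python3 -c "
from h import *
p,d=grab_frame('side');np.savez('side10.npz',p=p,d=d)
g=lambda n:cv2.cvtColor(np.load(n)['p'],7).astype(np.float32)
ns=['side7.npz','side8.npz','side9.npz','side10.npz']
for l,(v0,v1,u0,u1) in dict(jar=(184,200,361,378),stop=(194,215,348,361)).items():
    w=cv2.createHanningWindow((u1-u0,v1-v0),cv2.CV_32F)
    for n in ns[1:]: print(l,n,np.round(cv2.phaseCorrelate(g(ns[0])[v0:v1,u0:u1].copy(),g(n)[v0:v1,u0:u1].copy(),w),2))
"
```

```text
t 19.8 z 0.163 r 0.0606 ang 45.9 Ftan -10.16 Frad 5.07 Fz 5.8 w 0.24669082098020878 tilt [-0.09   0.039]
[-7.9  5.8] [-3.5  6.8] [-4.4  6.3] [-5.2  5.6] [-6.   4.8] [-6.6  3.9] [-7.1  3. ] [-7.4  2. ] Traceback (most recent call last):
  File "<string>", line 8, in <module>
    for n in ns[1:]: print(l,n,np.round(cv2.phaseCorrelate(g(ns[0])[v0:v1,u0:u1].copy(),g(n)[v0:v1,u0:u1].copy(),w),2))
                               ~~~~~~~~^^^^^^^^^^^^^^^^^^^^^^^^^^^^^^^^^^^^^^^^^^^^^^^^^^^^^^^^^^^^^^^^^^^^^^^^^^^^^^^
    return _wrapfunc(a, 'round', decimals=decimals, out=out)
    return _wrapit(obj, method, *args, **kwds)
    conv = _array_converter(obj)
ValueError: setting an array element with a sequence. The requested array has an inhomogeneous shape after 1 dimensions. The detected shape was (2,) + inhomogeneous part.
```

+3 N over free winding (7.1 to 10.2 N), which is the target. Stop, let go and retreat.

Request:
step_arm([
  [0,0,0,0],
  [0,0,0,0],
  [0,0,0,0],
  [0,0,0,0],
  [0,0,0,0],
], claw=100)

```text
time: 20.35
tool_pos: [0.5036, -0.1665, 0.1625]
tool_rot: [-0.04, 0.861, 0.507, -0.029]
contact_force: [-1.1, 0.0, 0.3]
gripper_width: 1.003
```

Request:
step_arm([
  [0,0,-8,0],
  [0,0,-20,0],
  [0,0,-30,0],
  [0,0,-40,0],
  [0,0,-40,0],
  [0,0,-20,0],
  [0,0,0,0],
])

```text
time: 21.05
tool_pos: [0.5174, -0.1733, 0.3275]
tool_rot: [-0.04, 0.861, 0.506, -0.029]
contact_force: [0.2, 0.1, 0.1]
gripper_width: 1.001
```

```bash
python3 -c "
from h import *
s=pose()[2];print(s['time'],s['tool_pos'],s['contact_force'],s['gripper_width'])
wcam('w9.npz');p,d=grab_frame('side')
z,P=wcloud('w9.npz');Z=P[...,2];m=(np.hypot(P[...,0]-.461,P[...,1]+.21)<.018)&(Z>.145);print('hub top',np.median(P[m],0),m.sum())
cv2.imwrite('pics/k.png',np.hstack([cv2.resize(p[140:220,340:420,::-1],(400,400),interpolation=2),ortho('w9.npz',[.47,-.15],.1,.11,400)]))"
```

```text
21.05 [ 0.51743393 -0.1733478   0.32747835] [0.19250701 0.13520279 0.12311971] 1.0005210499233996
21.05 [ 0.51743393 -0.1733478   0.32747835] force [0.19 0.14 0.12]
hub top [ 0.46242559 -0.20713586  0.15300021] 631
```

View pics/k.png

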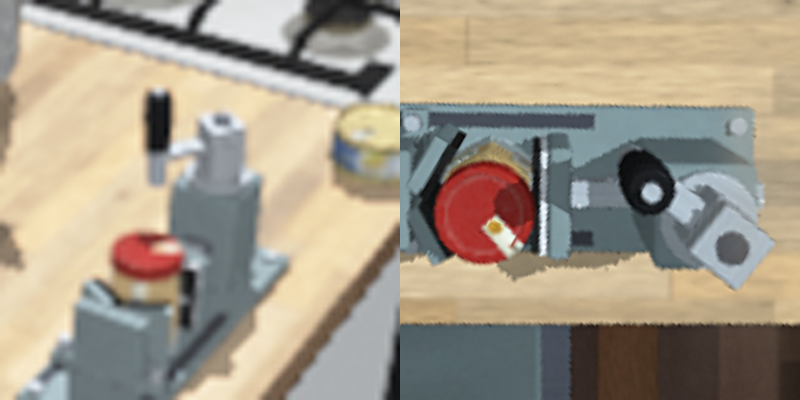

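```bash
python3 -c "
from plant import *
print(job_done())"
```

```text
the job is handed in; nothing more can be done
None
```

I fitted the grey crank on the shaft and wound it clockwise about 1.5 turns until the jaw held the jar against the stop. I then let go, moved the arm clear and handed the job in at about 21 s.

- **Fit:** the first push jammed on the shaft's taper. I moved the crank about 2 mm sideways and it went fully down. The hub top read 153 mm both before and after winding, against about 152 mm expected.
- **Clamping:** the force at the knob rose from about 7 N winding free to about 10.2 N, the +3 N asked for. I estimate 30–40 N on the jar, but I have no direct reading. Single readings scattered by about half a newton, and the free force was above the stated 5 N.
- **Final pictures:** the jar stands upright between the jaw pad and the V of the stop, with the crank on the shaft. I moved nothing else as far as I know, but I did not check every bystander again at the end. The hand had tilted about 5° by the end of winding, with no sign of harm.
- **Failed check:** a scripted comparison of the jar's position between frames crashed and I did not rerun it, so I went by the pictures and the force rise.

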